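# Start the dish shaker at its membrane keypad

## Robot

A 6-joint arm with a two-finger parallel gripper is mounted at the origin on a cart in front of the work surface, level with it; the furniture and walls round the work are solid. World frame = base frame: x ahead of the robot, y to its left, z up, the work surface at z = 0. Lengths are in mm, angles in rad, forces in N, time in s.
With the tool pointing down it reaches from about 225 to 725 mm from the base axis. Payload 3.1 kg.
Tool frame: the origin (TCP) lies midway between the tips of the shut fingers; the grasp point (between the pads) lies 19 mm behind it; z points along the fingers, y is the direction in which the jaws open and shut (so a half turn about z gives the same grasp; the last joint's range is limited). The gripper opens to 85 mm and grips with 20 to 120 N. Pads are 22 mm wide; open, the fingers measure 114 mm over their backs; the gripper's body (76 mm by 85 mm) begins 54 mm behind the grasp point. The pads swing forward as they close: fully open they stand 13 mm farther back than shut.
Start: joints at [-1.243, 0.048, 0.099, 1.622, 0, 1.443], TCP at [231.079, -471.402, 231.312] pointing down, gripper open.
Joint ranges: [-2.91, 2.91], [-0.99, 1.94], [-1.21, 1.42], [-2.12, 2.29], [-1.49, 1.47], [-3.14, 3.14]. Speed limits (rad/s): [2.79, 2.79, 3.14, 3.14, 3.14, 3.14].

## Interface

Orientations are given as a unit quaternion [w, x, y, z].
In Python, from cell import bot gives the robot as it stands.
- The arm moves only by the shell command python3 -m pendant 'ROWS' [FORCE]. ROWS is JSON, a list of rows, each a list of 7 numbers: the shift along the tool's x, y, z in m, then the turn, a rotation vector about the tool's x, y, z in degrees, then the opening, from 0 (shut) to 1 (fully open). In form: [[tx, ty, tz, wx, wy, wz, claw], ...]. A call has 1 to 5 rows; each row is the pose to reach, as a shift and turn from the pose commanded when the call began, along the tool's axes at that moment; what a row does not reach only later rows make up. A row lasts 1/8 s, in which the tool goes at most 62.5 mm and 10.7 degrees, less where a joint would pass 70% of its speed; a pose out of reach is approached as far as the arm can. A call with a gripper value outside its range is refused whole. The fingers move at their own pace and stop on an object; FORCE is the grip in N (left out, the last holds). Time passes only in rows, so rows that repeat a pose let the fingers close. It gives the time, the measured TCP pose, the force and the opening at its end, in the units of the state.
- bot.read_state(): the state, without advancing time (a new reading comes with each control period).
- bot.grab_frame(name): name is "scene" or "top"; returns the picture (480x640x3 uint8, red, green, blue); there is no depth.
- bot.get_calibration(name): a dict with "camera_matrix" (3x3 intrinsics, pixels), "world_from_camera" (4x4, takes a point from camera to world coordinates). Camera axes: x right, y up, looking along -z (the intrinsics and any distortion apply to the point x, -y, -z); pixel columns grow to the right and rows downward; lengths in mm; the calibration is good to about 2 mm. A picture is of the moment at which its call begins. get_calibration takes no time and is no camera call.
- bot.job_done(): hands the job in, once; it reports no verdict.
The state is a dict: "t": time; "q": joint angles; "joint_vel": joint speeds; "joint_efforts": joint torques, N m; "eef_pos": TCP position; "ee_rot": TCP orientation; "ft_force": force on the tool from outside, world axes, zero at the start; "ft_torque": the same for the moment, N m; "width": finger opening in mm.
Only numpy, scipy, OpenCV 4.12 (cv2) and the standard library are available. Lean on these libraries where they do the work, as an engineer would, in place of code of your own. Each camera call takes 0.05 s, during which the arm holds its last target. There are 200 camera calls.

## Task

Start the shaker for the culture dish that stands on it: press the blue programme key with a fingertip until you feel it resist firmly, hold it for half a second and let it go, and then do the same with the green start key. Press gently but firmly, keep off the red stop key, and leave the dish where it is.

Things in the scene. Friction and masses are not known exactly. Their poses are not given: they have to be found in the camera images.
- key_program: Blue (three white bars) membrane key, a 30 x 30 mm tile, 4 mm high. Origin: centre of its underside, on the deck at z = 0.050; its face is 4 mm higher; z is up, y runs along the row of keys. Gives at most 1.5 mm straight down (2 N at first, 11 N fully down, then rigid) and springs back. Responds to 5 N kept up for 0.2 s; over 40 N damages it. Blue, green and red stand in a row, 62 mm apart, in any order.
- key_start: Green (white triangle) membrane key, a 30 x 30 mm tile, 4 mm high. Origin: centre of its underside, on the deck at z = 0.050; its face is 4 mm higher; z is up, y runs along the row of keys. Gives at most 1.5 mm straight down (2 N at first, 11 N fully down, then rigid) and springs back. Responds to 5 N kept up for 0.2 s; over 40 N damages it. On the same row as the blue key.
- key_stop: Red (white square) membrane key, a 30 x 30 mm tile, 4 mm high. Origin: centre of its underside, on the deck at z = 0.050; its face is 4 mm higher; z is up, y runs along the row of keys. On the same row as the blue key, of the same make. Not to be pressed: 3 N counts. The keys' deck is the robot-side half of a fixed white shaker (200 x 220 mm, 50 mm high), turned up to 0.2 rad.
- dish: Closed round culture dish with pink medium, 92 mm across, 16 mm high, loose on the shaker's platform between four short posts, 111 mm behind the row of keys. Origin: centre of its underside, 62.5 mm above the worktop; its top, at 79 mm, is the shaker's highest point. Leave it. Mind the fixed black-and-white microscope left of the shaker: 0.40 m tall, x 0.43 to 0.83, y 0.07 to 0.28.
Things that resemble listed ones, but are neither listed nor needed, are in the scene too. There is more than one size of the dish; the one meant has the size given above.

How it is judged (in metres and radians):
On the way, in this order (a step that is already met when the one before it is completed fails the run):
1. the blue programme key is pressed by the fingers with at least 5 N for 0.2 s (contact force between the fingers and key_program above 5 N), for 0.2 s.
2. the blue key has been let go (contact force between the fingers and key_program below 0.5 N), for 0.1 s.
3. the green start key is pressed by the fingers with at least 5 N for 0.2 s (contact force between the fingers and key_start above 5 N), for 0.2 s.
At the end, for the whole second after the job is handed in: After the blue and then the green key were pressed, all three keys are let go (under 0.5 N on each) and the dish lies at rest within 15 mm of where it stood (contact force between anything else and key_program below 0.5 N and contact force between anything else and key_start below 0.5 N and contact force between anything else and key_stop below 0.5 N and distance of dish from where it was at the start of the episode below 0.015 m and linear speed of dish below 0.02 m/s); the robot touches nothing.
It fails at once if the red stop key is pressed (over 3 N) (contact force between anything else and key_stop above 3 N).
It fails at once if a key is pressed with more than 40 N (contact force between anything else and key_program above 40 N or contact force between anything else and key_start above 40 N).
It fails at once if the dish is shifted by more than 15 mm (distance of dish from where it was at the start of the episode above 0.015 m).
It also fails if it takes over 42 s, if anything falls off the work surface, if the arm or the gripper's body presses on something with over 40 N, if the wrist force passes 120 N, or if a joint passes its speed limit or range.

## Working session

There is one attempt and no reset: what is moved stays moved. The work goes in short steps, Python scripts to look and compute and a shell command to move; the robot and the scene stay as the last step left them, time stands still between calls to the robot, and variables do not carry over. Pictures are saved under pics/ and viewed, about 8 in all and at most 12, crops included, and the job is handed in when it is done.

```bash
mkdir -p pics
python3 - <<'E'
from cell import bot
import cv2,numpy as np
for n in("scene","top"):
    f=bot.grab_frame(n); cv2.imwrite(f"pics/{n}0.png",f[:,:,::-1]); c=bot.get_calibration(n); print(n,{k:np.round(v,3).tolist() for k,v in c.items()})
s=bot.read_state(); print(s)
E
```

```text
scene {'camera_matrix': [[520.228, 0.0, 321.648], [0.0, 520.228, 246.201], [0.0, 0.0, 1.0]], 'world_from_camera': [[-0.683, 0.561, -0.468, 240.945], [-0.731, -0.536, 0.423, 115.247], [-0.013, 0.63, 0.776, 735.279], [0.0, 0.0, 0.0, 1.0]]}
top {'camera_matrix': [[463.011, 0.0, 322.777], [0.0, 463.011, 236.34], [0.0, 0.0, 1.0]], 'world_from_camera': [[0.006, 0.992, -0.129, 516.906], [-1.0, 0.004, -0.019, -269.247], [-0.018, 0.129, 0.992, 918.611], [0.0, 0.0, 0.0, 1.0]]}
{'t': 0.1, 'q': array([-1.24278866e+00,  4.87000583e-02,  9.77320221e-02,  1.62193304e+00,
        1.75597122e-05,  1.44299547e+00]), 'joint_vel': array([-0.00169472, -0.00056594,  0.00407888, -0.00154847,  0.00047514,
       -0.00076261]), 'joint_efforts': array([ 2.69488795e-03, -3.39851618e+01,  3.20935249e+01,  1.58018887e-02,
       -9.78023286e-05, -7.97132600e-06]), 'eef_pos': array([ 230.92015522, -470.89803273,  230.21072445]), 'ee_rot': array([-1.04798527e-03,  9.74141500e-01,  2.25936341e-01, -9.64346879e-05]), 'ft_force': array([0.18183797, 0.12138876, 0.57474877]), 'ft_torque': array([0.03408245, 0.00378328, 0.01387591]), 'width': 85.38801512931283}
```

View pics/top0.png

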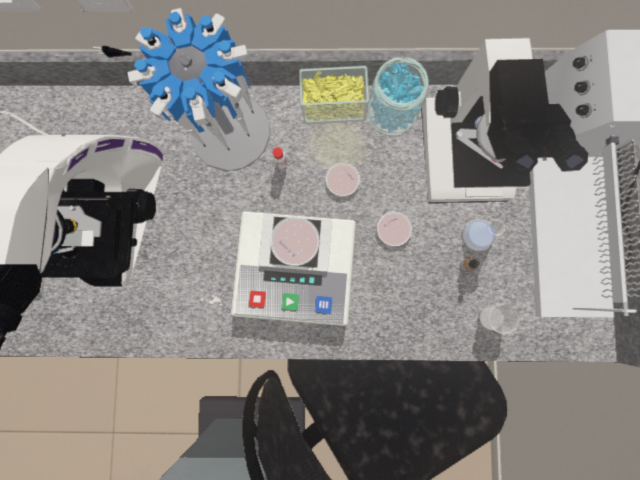

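View pics/scene0.png

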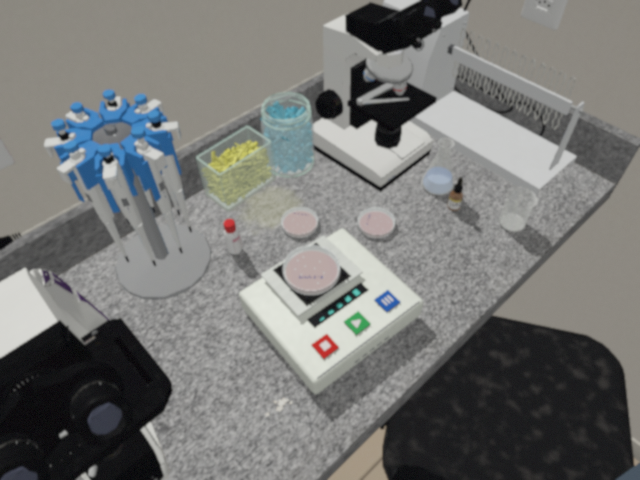

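The top view shows the keys at about red (257,299), green (290,301) and blue (323,305). The scene view shows the same order, at (325,346), (357,323) and (387,301). The dish is behind the keys at top (295,241), and the gripper isn't in either picture.

```bash
cat > h.py <<'E'
from cell import bot
import cv2,numpy as np
from scipy.spatial.transform import Rotation as R
def ray(n,uv,z):
    c=bot.get_calibration(n);K=np.array(c["camera_matrix"]);T=np.array(c["world_from_camera"])
    d=np.linalg.inv(K)@[uv[0],uv[1],1]; d=T[:3,:3]@(d*[1,-1,-1]); return T[:3,3]+d*(z-T[2,3])/d[2]
HSV={"blue":((105,120,60),(125,255,255)),"green":((50,120,50),(80,255,255)),"red":((172,130,80),(180,255,255))}
def keys(n,img,near):
    h=cv2.cvtColor(cv2.GaussianBlur(img,(3,3),0),cv2.COLOR_RGB2HSV);o={}
    for k,(a,b) in HSV.items():
        m=cv2.inRange(h,a,b)
        if k=="red": m|=cv2.inRange(h,(0,130,80),(6,255,255))
        cs,_=cv2.findContours(m,cv2.RETR_EXTERNAL,2)
        best=[c for c in cs if cv2.contourArea(c)>60 and np.hypot(*(np.array(cv2.minAreaRect(c)[0])-near[k]))<25]
        if best:
            r=cv2.minAreaRect(np.vstack(best)); o[k]=ray(n,r[0],54); print(n,k,np.round(r[0],1),np.round(r[1],1),o[k].round(1))
    return o
def tool(p): # world point -> tool axes shift (m)
    s=bot.read_state(); q=s["ee_rot"]; r=R.from_quat([q[1],q[2],q[3],q[0]]); return r.inv().apply(np.array(p)-s["eef_pos"])/1000,r
E
python3 - <<'E'
from h import *
N={"top":dict(red=(257,299),green=(290,301),blue=(323,305)),"scene":dict(red=(325,346),green=(357,323),blue=(387,301))}
K={n:keys(n,cv2.imread(f"pics/{n}0.png")[:,:,::-1].copy(),N[n]) for n in N}
for n in K:
    d=K[n]["blue"]-K[n]["red"]; print(n,"spacing",np.linalg.norm(d)/2,"yaw",np.arctan2(d[0],-d[1]))
print("dish",ray("top",(295,241),79))
m={k:(K["top"][k]+K["scene"][k])/2 for k in N["top"]}
for k in m: print(k,m[k].round(1),tool(m[k])[0].round(4))
print(tool(m["blue"])[1].as_matrix().round(3))
E
```

```text
top blue [323.1 304.3] [14.8 15.2] [ 502.5 -254.    54. ]
top green [289.5 301.5] [13. 13.] [ 507.2 -191.8   54. ]
top red [257.  298.5] [15. 14.] [ 512.3 -131.3   54. ]
scene blue [387. 301.] [17.  14.1] [ 501.5 -254.6   54. ]
scene green [357. 323.] [17.  14.1] [ 506.  -192.8   54. ]
scene red [324.9 346.1] [17.7 17.3] [ 511.1 -131.1   54. ]
top spacing 61.58419742749145 yaw -0.07959128057004485
scene spacing 61.910983312772316 yaw -0.07716258232760237
dish [ 617.08603824 -202.35046493   79.        ]
red [ 511.7 -131.2   54. ] [ 0.4016 -0.1811  0.1767]
green [ 506.6 -192.3   54. ] [ 0.3701 -0.1284  0.1766]
blue [ 502.  -254.3   54. ] [ 0.3387 -0.0748  0.1765]
[[ 0.898  0.44  -0.001]
 [ 0.44  -0.898  0.002]
 [ 0.    -0.002 -1.   ]]
```

The two views agree to about 1 mm. Next I move above the blue key at height and shut the fingers.

```bash
python3 -m pendant '[[0.056,-0.0125,0,0,0,0,0],[0.112,-0.025,0,0,0,0,0],[0.168,-0.0375,0,0,0,0,0],[0.224,-0.05,0,0,0,0,0],[0.28,-0.0625,0,0,0,0,0]]' 30; python3 -m pendant '[[0.0585,-0.0125,0.03,0,0,0,0],[0.0585,-0.0125,0.08,0,0,0,0],[0.0585,-0.0125,0.13,0,0,0,0],[0.0585,-0.0125,0.13,0,0,0,0],[0.0585,-0.0125,0.13,0,0,0,0]]'
python3 - <<'E'
from h import *
for n in("scene","top"): f=bot.grab_frame(n); cv2.imwrite(f"pics/{n}1.png",f[:,:,::-1])
s=bot.read_state(); print(s["t"],s["eef_pos"],s["ft_force"],s["width"],tool([502,-254.3,54])[0])
a=cv2.imread("pics/scene1.png")[180:400,260:500];b=cv2.imread("pics/top1.png")[200:420,200:440]
cv2.imwrite("pics/c1.png",cv2.resize(np.hstack([a,b]),(800,367)))
E
```

```text
t: 0.72
eef_pos: [456.0, -290.6, 230.7]
ee_rot: [-0.0, 0.974, 0.226, -0.0]
ft_force: [0.4, -0.6, 0.6]
width: -0.1
t: 1.35
eef_pos: [502.6, -255.7, 103.0]
ee_rot: [0.001, 0.974, 0.226, 0.001]
ft_force: [0.7, -0.3, 0.8]
width: -0.2
1.45 [ 504.02029185 -256.75516026  105.08788758] [-0.68828126  0.31247789  0.57223006] -0.0967855102607479 [-0.00089979 -0.00337566  0.05106738]
```

View pics/c1.png

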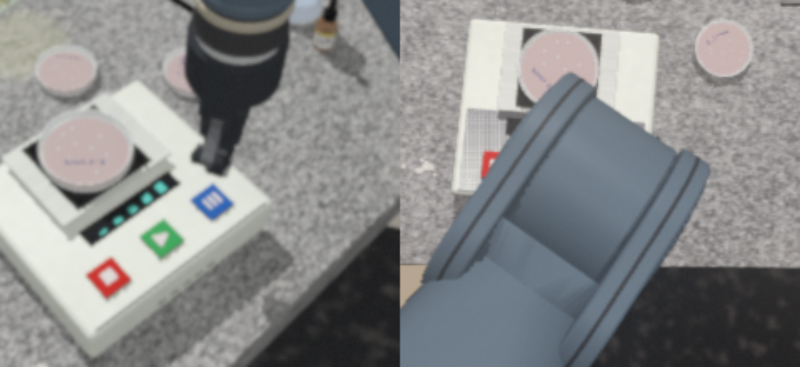

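The fingertips in the left crop, about (212,160), are over the blue key at (212,202), with the keys in clear view. I'll go down to just above the key, then step gently.

```bash
python3 -m pendant '[[0,0,0.02,0,0,0,0],[0,0,0.038,0,0,0,0],[0,0,0.042,0,0,0,0],[0,0,0.042,0,0,0,0]]'
python3 - <<'E'
from h import *
f=bot.grab_frame("scene"); cv2.imwrite("pics/c2.png",cv2.resize(f[220:380,280:480,::-1],(600,480)))
c=bot.get_calibration("scene");K=np.array(c["camera_matrix"]);T=np.array(c["world_from_camera"])
for p in([502,-254.3,60],[502,-254.3,54]):
    v=np.linalg.inv(T)@[*p,1]; u=K@(v[:3]*[1,-1,-1]); print((u[:2]/u[2]-[280,220])*3)
E
```

```text
t: 1.95
eef_pos: [502.0, -255.1, 59.5]
ee_rot: [-0.0, 0.974, 0.226, 0.0]
ft_force: [0.4, 0.1, 0.2]
width: -0.2
[320.9215968  236.34064197]
[319.94618549 242.74532375]
```

View pics/c2.png

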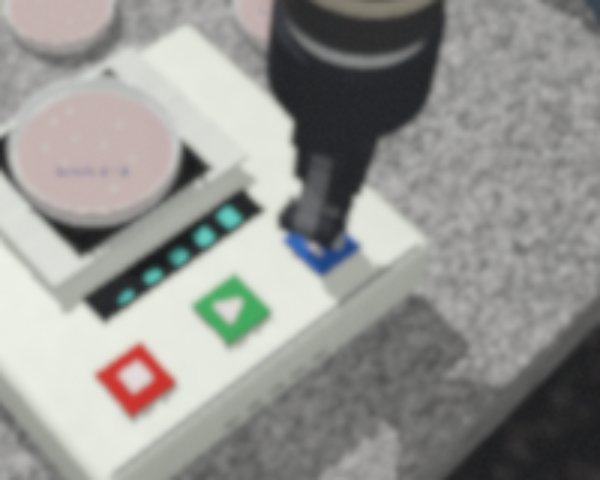

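The tips overlap the blue key at (320,243) and clear the green one. Now I press in small steps.

```bash
python3 -m pendant '[[0,-0.001,0.003,0,0,0,0],[0,-0.001,0.004,0,0,0,0],[0,-0.001,0.005,0,0,0,0],[0,-0.001,0.005,0,0,0,0]]'
```

```text
t: 2.5
eef_pos: [501.5, -254.1, 54.2]
ee_rot: [-0.0, 0.974, 0.226, -0.0]
ft_force: [-0.9, 0.3, 0.1]
width: -0.1
```

```bash
python3 -m pendant '[[0,0,0.0005,0,0,0,0],[0,0,0.001,0,0,0,0],[0,0,0.001,0,0,0,0]]'
```

```text
t: 2.88
eef_pos: [501.6, -254.2, 53.8]
ee_rot: [0.0, 0.974, 0.226, 0.0]
ft_force: [-0.8, 1.4, 3.4]
width: -0.3
```

```bash
python3 -m pendant '[[0,0,0.0005,0,0,0,0],[0,0,0.0005,0,0,0,0]]'
```

```text
t: 3.12
eef_pos: [501.7, -254.2, 53.5]
ee_rot: [0.0, 0.974, 0.226, 0.0]
ft_force: [-2.0, 1.3, 5.5]
width: 0.0
```

```bash
python3 -m pendant '[[0,0,0.0005,0,0,0,0],[0,0,0.001,0,0,0,0],[0,0,0.001,0,0,0,0]]'
```

```text
t: 3.5
eef_pos: [501.7, -254.2, 53.1]
ee_rot: [0.0, 0.974, 0.226, 0.0]
ft_force: [-4.0, 1.0, 7.6]
width: 0.2
```

```bash
python3 -m pendant '[[0,0,0.0005,0,0,0,0],[0,0,0.0005,0,0,0,0]]'
```

```text
t: 3.75
eef_pos: [501.7, -254.2, 52.9]
ee_rot: [0.0, 0.974, 0.226, 0.0]
ft_force: [-3.9, 2.5, 8.4]
width: 0.1
```

```bash
python3 -m pendant '[[0,0,0.0005,0,0,0,0],[0,0,0.001,0,0,0,0],[0,0,0.0015,0,0,0,0],[0,0,0.0015,0,0,0,0]]'
```

```text
t: 4.25
eef_pos: [501.7, -254.3, 52.6]
ee_rot: [0.0, 0.974, 0.226, 0.0]
ft_force: [-5.1, 2.7, 12.9]
width: -0.0
```

It resists firmly at about 13 N. I hold for half a second, then let go.

```bash
python3 -m pendant '[[0,0,0.0005,0,0,0,0],[0,0,0.0005,0,0,0,0],[0,0,0.0005,0,0,0,0],[0,0,0.0005,0,0,0,0],[0,0,0.0005,0,0,0,0]]'; python3 -m pendant '[[0,0,-0.01,0,0,0,0],[0,0,-0.04,0,0,0,0],[0,0,-0.04,0,0,0,0],[0,0,-0.04,0,0,0,0]]'
python3 -c "
from h import *
for i in range(3):
    bot.grab_frame('scene');print(bot.read_state()['eef_pos'],tool([506.6,-192.3,54])[0].round(4),bot.read_state()['ft_force'])"
```

```text
t: 4.88
eef_pos: [501.7, -254.3, 52.5]
ee_rot: [0.001, 0.974, 0.226, 0.0]
ft_force: [-5.3, 3.0, 15.3]
width: -0.0
t: 5.38
eef_pos: [501.4, -254.1, 88.4]
ee_rot: [-0.0, 0.974, 0.226, -0.0]
ft_force: [0.3, 0.1, 0.7]
width: -0.1
[ 500.94382226 -253.78514878   87.88832261] [ 0.0322 -0.0527  0.0339] [-0.43425319  0.44147801 -1.12045909]
[ 500.73478161 -253.62788521   87.61676435] [ 0.0323 -0.0524  0.0337] [ 0.4593239  -0.48200572 -0.1441147 ]
[ 500.74450135 -253.60870356   87.64276829] [ 0.0323 -0.0524  0.0337] [ 0.20289911 -0.27596376 -0.44616914]
```

```bash
python3 -m pendant '[[0.016,-0.0265,0,0,0,0,0],[0.032,-0.0525,0,0,0,0,0],[0.032,-0.0525,0,0,0,0,0],[0.032,-0.0525,0.02,0,0,0,0],[0.032,-0.0525,0.028,0,0,0,0]]';  python3 -m pendant '[[0,0,0,0,0,0,0],[0,0,0,0,0,0,0]]'
python3 - <<'E'
from h import *
f=bot.grab_frame("scene"); cv2.imwrite("pics/c3.png",cv2.resize(f[220:380,280:480,::-1],(600,480)))
print(tool([506.6,-192.3,54])[0].round(4))
E
```

```text
t: 6.15
eef_pos: [506.1, -193.0, 59.5]
ee_rot: [-0.001, 0.974, 0.226, -0.001]
ft_force: [0.1, -0.5, -0.1]
width: 0.0
t: 6.4
eef_pos: [507.4, -193.5, 61.7]
ee_rot: [0.0, 0.974, 0.226, 0.0]
ft_force: [0.3, -0.1, 0.4]
width: -0.2
[-0.0004 -0.0015  0.008 ]
```

View pics/c3.png

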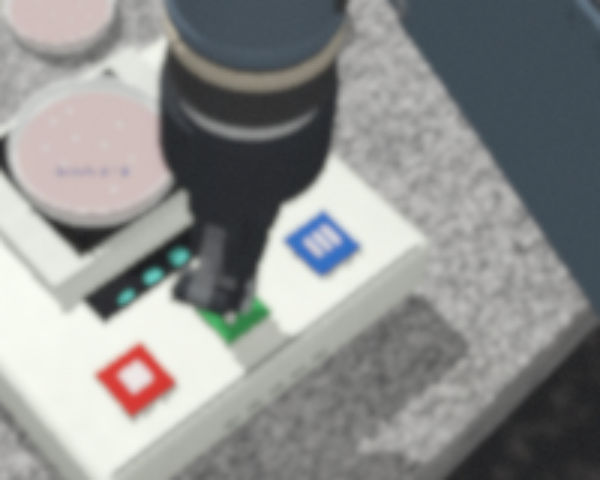

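The tips at about (218,292) are over the green key at (232,311), slightly toward the dish and well clear of red at (137,378). I nudge 3 mm in world -x and press.

```bash
python3 -m pendant '[[-0.0027,-0.0013,0.002,0,0,0,0],[-0.0027,-0.0013,0.004,0,0,0,0],[-0.0027,-0.0013,0.006,0,0,0,0],[-0.0027,-0.0013,0.0075,0,0,0,0],[-0.0027,-0.0013,0.0075,0,0,0,0]]'
```

```text
t: 7.08
eef_pos: [504.1, -192.9, 54.1]
ee_rot: [-0.0, 0.974, 0.226, -0.0]
ft_force: [-0.4, 0.4, 2.5]
width: 0.0
```

```bash
python3 -m pendant '[[0,0,0.0005,0,0,0,0],[0,0,0.001,0,0,0,0],[0,0,0.001,0,0,0,0]]'
```

```text
t: 7.45
eef_pos: [504.2, -192.9, 53.5]
ee_rot: [0.0, 0.974, 0.226, 0.0]
ft_force: [-2.3, 1.0, 6.5]
width: 0.0
```

```bash
python3 -m pendant '[[0,0,0.0005,0,0,0,0],[0,0,0.001,0,0,0,0],[0,0,0.0015,0,0,0,0],[0,0,0.002,0,0,0,0],[0,0,0.002,0,0,0,0]]'
```

```text
t: 8.07
eef_pos: [504.2, -192.9, 52.7]
ee_rot: [0.0, 0.974, 0.226, 0.0]
ft_force: [-4.3, 1.8, 10.2]
width: -0.1
```

```bash
python3 -m pendant '[[0,0,0.0005,0,0,0,0],[0,0,0.001,0,0,0,0],[0,0,0.001,0,0,0,0]]'
```

```text
t: 8.45
eef_pos: [504.2, -193.0, 52.5]
ee_rot: [0.0, 0.974, 0.226, 0.0]
ft_force: [-4.7, 3.3, 13.5]
width: 0.2
```

Green resists firmly too. I hold, let go, rise, and take a final look.

```bash
python3 -m pendant '[[0,0,0.0005,0,0,0,0],[0,0,0.0005,0,0,0,0],[0,0,0.0005,0,0,0,0],[0,0,0.0005,0,0,0,0],[0,0,0.0005,0,0,0,0]]'; python3 -m pendant '[[0,0,-0.01,0,0,0,0],[0,0,-0.05,0,0,0,0],[0,0,-0.1,0,0,0,0],[0,0,-0.15,0,0,0,0],[0,0,-0.15,0,0,0,0]]'; python3 -m pendant '[[0,0,0,0,0,0,0],[0,0,0,0,0,0,0],[0,0,0,0,0,0,0],[0,0,0,0,0,0,0]]'
python3 - <<'E'
from h import *
f=bot.grab_frame("scene"); cv2.imwrite("pics/c4.png",f[:,:,::-1]); a=cv2.imread("pics/scene0.png")
d=np.abs(a[245:295,280:345].astype(int)-f[245:295,280:345,::-1]); print("dish region diff",d.mean(),d.max())
print(bot.read_state()["ft_force"],bot.read_state()["eef_pos"])
E
```

```text
t: 9.07
eef_pos: [504.2, -193.0, 52.5]
ee_rot: [0.0, 0.974, 0.226, 0.0]
ft_force: [-6.3, 2.6, 14.6]
width: -0.1
t: 9.7
eef_pos: [507.2, -194.5, 204.7]
ee_rot: [0.003, 0.974, 0.226, 0.004]
ft_force: [0.0, 0.5, 0.6]
width: -0.0
t: 10.2
eef_pos: [503.7, -192.7, 198.3]
ee_rot: [-0.001, 0.974, 0.226, -0.001]
ft_force: [0.3, 0.5, 0.9]
width: -0.4
dish region diff 16.5265641025641 160
[ 0.11752163 -0.81510536  0.85690697] [ 503.89794661 -192.76958386  198.56415328]
```

View pics/c4.png

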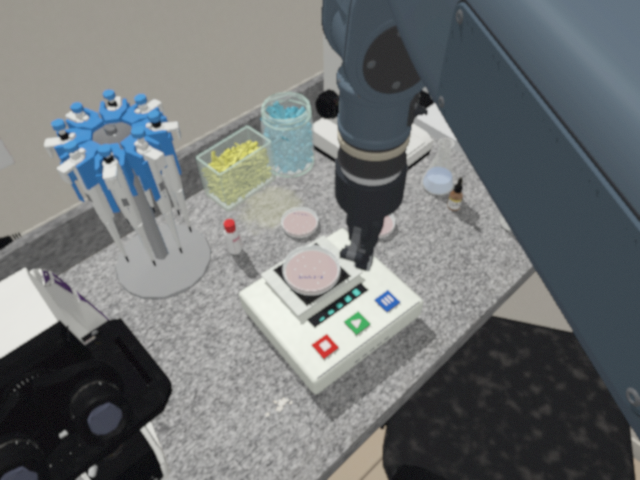

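The dish is at (311,270), unmoved, the keys look untouched, and the arm is clear of everything.

```bash
python3 -c "
from cell import bot
print(bot.job_done())"
```

```text
the job is handed in; nothing more can be done
None
```

I pressed the blue programme key and then the green start key with the shut fingertips, and handed the job in at about 10 s of the 42 s allowed. No verdict was reported.

- **Presses:** each key was pushed to a firm stop, held for more than half a second and let go. The vertical force peaked at about 15 N on both, against the 40 N limit.
- **After release:** the wrist force returned to within 1 N of zero, and the gripper ended about 200 mm above the worktop, touching nothing.
- **Dish and red key:** in the last picture the dish is at the same pixel, about (311,270), as in the first. The fingertips stayed well clear of the red key.
- **Check that disagreed:** an automatic before/after comparison of the dish area was not clean (mean difference 16.5, maximum 160). I put this down to the gripper and its shadow near the dish, since the dish itself looks unmoved, but I did not confirm that.
- **Fingertip position:** before the green press the tips looked a few mm too close to the dish, so I moved them 3 mm towards the robot.

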